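# Put the calibration weights back in their cases

### The arm

A 6-joint arm with a two-finger parallel gripper is mounted at the origin on the work surface. World frame = base frame: x ahead of the robot, y to its left, z up, the work surface at z = 0. Lengths are in m, angles in rad, forces in N, time in s.
With the tool pointing down it reaches from about 0.3 to 0.85 m from the base axis. Payload 4.2 kg.
Tool frame: the origin (TCP) lies midway between the tips of the shut fingers; the grasp point (between the pads) lies 19 mm behind it; z points along the fingers, y is the line along which they close (so a half turn about z gives the same grasp; the last joint's range is limited). The gripper opens to 91 mm and grips with 3 to 60 N. Pads are 32 mm wide; open, the fingers measure 118 mm over their backs; the gripper's body (76 mm by 178 mm) begins 60 mm behind the grasp point.
Start: joints at [1.274, 0.32, 1.565, -0, 1.257, -0.02], TCP at [0.157, 0.553, 0.192] pointing down, gripper open.
Joint ranges: [-3.11, 3.11], [-0.84, 2.01], [0.21, 2.61], [-1.34, 4.49], [0.05, 2.63], [-2.56, 2.56]. Speed limits (rad/s): [2.57, 2.57, 3.14, 3.14, 3.14, 3.14].

### API

Orientations are given as [roll, pitch, yaw] about the fixed x, y, z axes, in that order (R = Rz(yaw) Ry(pitch) Rx(roll)).
In Python, from station import telemetry, vision, ticket gives the robot as it stands.
- The arm moves only by the tool carry_out, never from a script. Its argument "plan" is a list of rows, each a list of 3 entries, a list of its own where there are three numbers: the turn, a rotation vector about the world's x, y, z in rad, then the shift along the world's x, y, z in mm, then the opening, from -1 (shut) to 1 (fully open). A call has 1 to 20 rows; each row is the pose to reach, as a shift and turn from the pose commanded when the call began; what a row does not reach only later rows make up. A row lasts 1/12 s, in which the tool goes at most 41.7 mm and 7.16 degrees, less where a joint would pass 70% of its speed; a pose out of reach is approached as far as the arm can. A call with a gripper value outside its range is refused whole. The fingers move at their own pace and stop on an object; "squeeze" is the grip in N (left out, the last holds). Time passes only in rows, so rows that repeat a pose let the fingers close. It gives the time, the measured TCP pose, the force, the opening and the grip force at its end, in the units of the state.
- telemetry.get_state(): the state, without advancing time (a new reading comes with each control period).
- vision.camera(name): name is "scene" or "top" or "wrist"; returns a dict with "image" (420x560x3 uint8, red, green, blue), "camera_matrix" (3x3 intrinsics, pixels), "extrinsics" (4x4, takes a point from world to camera coordinates). Camera axes: x right, y down, z forward; pixel columns grow to the right and rows downward; lengths in m; the calibration is good to about 2 mm. A picture is of the moment at which its call begins. There is no depth.
- ticket.finish_job(): hands the job in; it is judged then, once.
The state is a dict: "time_s": time; "joint_pos": joint angles; "joint_vel": joint speeds; "joint_torque": joint torques, N m; "tcp_pos": TCP position; "ee_rot": TCP orientation; "wrist_force": force on the tool from outside, world axes, zero at the start; "wrist_torque": the same for the moment, N m; "gripper_width": opening from 0.0 (shut) to 1.0 (fully open); "finger_force": force on a finger pad.
Only numpy, scipy, OpenCV 4.12 (cv2) and the standard library are available. Lean on these libraries where they do the work, as an engineer would, in place of code of your own. Each camera call takes 0.05 s, during which the arm holds its last target. There are 200 camera calls.

### The job

The weighing is done: put the four knobbed steel calibration weights away, each upright and fully down in the round pocket of a wooden case of its own size: the large one in the large case, the small one in the small case, the two equal middle ones in the two middle cases, either way round. Set them down gently, never dropping one, and leave the brass adapter and the pressure gauge where they are.

Things in the scene. Friction and masses are not known exactly. Their poses are not given: they have to be found in the camera images.
- weight_500: The 500 g calibration weight, the largest of the four: a polished stainless-steel cylinder with a knob on top, standing upright and loose. Diameter 38 mm, total height 62 mm; the straight cylinder is 47 mm high, above it a neck and a knob 34 mm wide. Origin: centre of its underside; z points up to the knob.
- weight_200a: The 200 g calibration weight, one of two equal middle-sized ones: a polished stainless-steel cylinder with a knob on top, standing upright and loose. Diameter 28 mm, total height 46 mm; the straight cylinder is 34.5 mm high, above it a neck and a knob 25 mm wide. Origin: centre of its underside; z points up to the knob.
- weight_200b: The 200 g calibration weight, one of two equal middle-sized ones: a polished stainless-steel cylinder with a knob on top, standing upright and loose. Diameter 28 mm, total height 46 mm; the straight cylinder is 34.5 mm high, above it a neck and a knob 25 mm wide. Origin: centre of its underside; z points up to the knob.
- weight_50: The 50 g calibration weight, the smallest of the four: a polished stainless-steel cylinder with a knob on top, standing upright and loose. Diameter 18 mm, total height 28.5 mm; the straight cylinder is 21 mm high, above it a neck and a knob 16 mm wide. Origin: centre of its underside; z points up to the knob.
- case_500: Case for the 500 g weight, the largest of the four: a square light-wood block without lid, 80 x 80 mm, 32 mm high, with one round pocket 46 mm wide and 24 mm deep in the middle of its top (pocket floor 8 mm above the bench). It does not move when pushed. Origin: centre of the block's underside, straight below the pocket's centre; z up; x, y along its sides.
- case_200a: Case for a 200 g weight, one of two equal middle-sized ones: a square light-wood block without lid, 64 x 64 mm, 26 mm high, with one round pocket 36 mm wide and 18 mm deep in the middle of its top (pocket floor 8 mm above the bench). It does not move when pushed. Origin: centre of the block's underside, straight below the pocket's centre; z up; x, y along its sides.
- case_200b: Case for a 200 g weight, one of two equal middle-sized ones: a square light-wood block without lid, 64 x 64 mm, 26 mm high, with one round pocket 36 mm wide and 18 mm deep in the middle of its top (pocket floor 8 mm above the bench). It does not move when pushed. Origin: centre of the block's underside, straight below the pocket's centre; z up; x, y along its sides.
- case_50: Case for the 50 g weight, the smallest of the four: a square light-wood block without lid, 48 x 48 mm, 18 mm high, with one round pocket 26 mm wide and 10 mm deep in the middle of its top (pocket floor 8 mm above the bench). It does not move when pushed. Origin: centre of the block's underside, straight below the pocket's centre; z up; x, y along its sides.
- adapter: A brass pipe adapter, not a weight: hexagon 27 mm across flats and 20 mm high with a threaded end 20 mm wide on top, 38 mm high in all, standing upright and loose, 110 g. Origin: centre of its underside, z up. To be left alone.
- gauge: A dial pressure gauge lying on its back, dial up: black round housing 70 mm across, 30 mm high, its brass connection reaches out to 63 mm from the centre along the body's -x. Loose, 180 g. Origin: centre of the housing's underside, z up. To be left alone.

How it is judged:
At the end, for the whole second after the job is handed in: Each weight stands upright (within 7 degrees), at rest, in the pocket of a case of its own size, one to a case, its underside less than 11 mm above the bench and within 8 mm of the pocket's centre; the adapter still stands, and it and the gauge are within 15 mm of where they were (horizontal distance between weight_500 and case_500 below 0.008 m and z of weight_500 in the frame of case_500 below 0.011 m and horizontal distance between weight_50 and case_50 below 0.008 m and z of weight_50 in the frame of case_50 below 0.011 m and (((horizontal distance between weight_200a and case_200a below 0.008 m and z of weight_200a in the frame of case_200a below 0.011 m) and (horizontal distance between weight_200b and case_200b below 0.008 m and z of weight_200b in the frame of case_200b below 0.011 m)) or ((horizontal distance between weight_200a and case_200b below 0.008 m and z of weight_200a in the frame of case_200b below 0.011 m) and (horizontal distance between weight_200b and case_200a below 0.008 m and z of weight_200b in the frame of case_200a below 0.011 m))) and angle between each of weight_500, weight_200a, weight_200b, weight_50's own z axis and vertical below 0.12 rad and linear speed of each of weight_500, weight_200a, weight_200b, weight_50 below 0.02 m/s and distance of each of adapter, gauge from where it was at the start of the episode below 0.015 m and angle between adapter's own z axis and vertical below 0.2 rad); the robot touches nothing.
It fails at once if the brass adapter was moved more than 15 mm (distance of adapter from where it was at the start of the episode above 0.015 m).
It fails at once if the pressure gauge was moved more than 15 mm (distance of gauge from where it was at the start of the episode above 0.015 m).
It fails at once if the brass adapter was knocked over (angle between adapter's own z axis and vertical above 0.5 rad).
It fails at once if a weight was dropped (a free fall of about 2 cm or more) ((contact force between anything else and weight_500 below 0.02 N and linear speed of weight_500 above 0.6 m/s) or (contact force between anything else and weight_200a below 0.02 N and linear speed of weight_200a above 0.6 m/s) or (contact force between anything else and weight_200b below 0.02 N and linear speed of weight_200b above 0.6 m/s) or (contact force between anything else and weight_50 below 0.02 N and linear speed of weight_50 above 0.6 m/s)).
It also fails if it takes over 112 s, if anything falls off the work surface, if the arm or the gripper's body presses on something with over 40 N, if the wrist force passes 120 N, or if a joint passes its speed limit or range.

## Working session

There is one attempt and no reset: what is moved stays moved. The work goes in short steps, Python scripts to look and compute and a tool call to move; the robot and the scene stay as the last step left them, time stands still between calls to the robot, and variables do not carry over. Pictures are saved under pics/ and viewed, at most 14 in all, crops included, and the job is handed in when it is done.

Besides the shell and the picture viewer there is one more tool, called by a JSON object that holds its "method" and its "body", one argument or row to a line. carry_out: Moves the arm, as the interface text tells. Its arguments: {"type":"object","properties":{"plan":{"type":"array","items":{"type":"array"}},"squeeze":{"type":"number"}},"required":["plan"]}

```bash
ls; mkdir -p pics
python3 - <<'E'
from station import telemetry, vision
import cv2, numpy as np
print(telemetry.get_state())
for n in("top","scene"):
    c=vision.camera(n); cv2.imwrite(f"pics/{n}0.png",c["image"][:,:,::-1]); np.savez(f"{n}0.npz",**c)
    print(c["camera_matrix"],c["extrinsics"])
E
```

```text
pics
{'time_s': 0.0, 'joint_pos': array([ 1.27396115e+00,  3.20307590e-01,  1.56570199e+00, -4.08453585e-05,
        1.25738915e+00, -2.00028496e-02]), 'joint_vel': array([-0.00109704, -0.00084215,  0.00030361,  0.00077954,  0.0013093 ,
        0.00197868]), 'joint_torque': array([-1.11856847e-03, -4.12460160e+01, -2.31977981e+01,  7.27209798e-02,
        4.55329497e-02, -1.28076204e-04]), 'tcp_pos': array([0.15700464, 0.55257113, 0.1907024 ]), 'ee_rot': array([-3.13978617e+00,  2.70097501e-06,  2.86477296e+00]), 'wrist_force': array([-0.61722947, -0.57715084, -0.46148316]), 'wrist_torque': array([-0.05945253, -0.03138854,  0.00034129]), 'finger_force': 0.0, 'gripper_width': 1.0023122994755316}
[[412.75898252   0.         283.62907337]
 [  0.         412.75898252 213.97534612]
 [  0.           0.           1.        ]] [[ 0.0251804  -0.99968183 -0.0014817   0.00158905]
 [-0.99753797 -0.0250293  -0.0655098   0.53024525]
 [ 0.06545187  0.00312762 -0.99785083  1.11743032]
 [ 0.          0.          0.          1.        ]]
[[408.65997678   0.         276.99927928]
 [  0.         408.65997678 208.20525007]
 [  0.           0.           1.        ]] [[ 0.55766607  0.82982343  0.02004074 -0.29373766]
 [ 0.43553201 -0.27196671 -0.85810604 -0.18015116]
 [-0.70662609  0.48726501 -0.51308127  1.32274585]
 [ 0.          0.          0.          1.        ]]
```

View pics/top0.png

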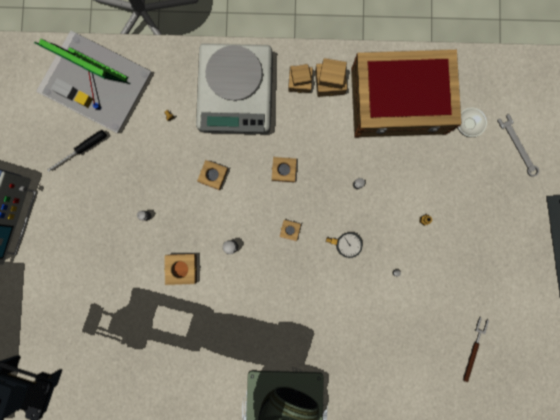

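View pics/scene0.png

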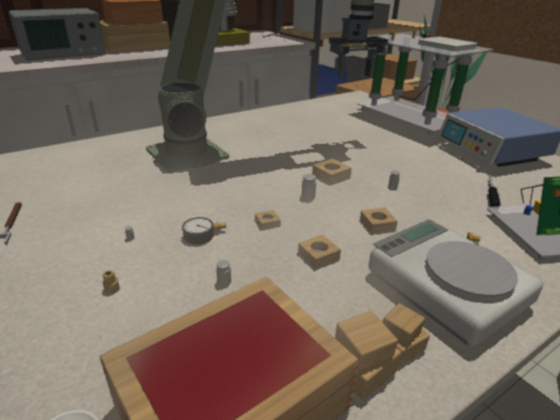

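Top view: cases at about (213,175), (285,169) middle, (290,229) small, (181,269) large; weights at (230,246) 500, (144,215) and (359,183) 200s, (396,272) 50; adapter (425,219), gauge (349,244). The scene view agrees with this layout.

```bash
cat > h.py <<'E'
import numpy as np, cv2
from station import telemetry, vision
def shot(n):
    return vision.camera(n)
def ray(c,u,v,z):
    E=c["extrinsics"];R,t=E[:3,:3],E[:3,3];o=-R.T@t
    d=R.T@np.linalg.solve(c["camera_matrix"],[u,v,1.]);return o+d*(z-o[2])/d[2]
def proj(c,p):
    E=c["extrinsics"];q=c["camera_matrix"]@(E[:3,:3]@np.array(p)+E[:3,3]);return q[:2]/q[2]
E
python3 - <<'E'
from h import *
c=dict(np.load("top0.npz"))
for n,u,v,z in [("c200L",213,175,.026),("c200R",285,169,.026),("c50",290,229,.018),("c500",181,269,.032),("w500",230,246,.05),("w200L",144,215,.04),("w200R",359,183,.04),("w50",396,272,.02),("ad",425,219,.03),("ga",349,244,.03)]:
    print(n,ray(c,u,v,z).round(3))
s=dict(np.load("scene0.npz"))
im=c["image"][140:300,120:450,::-1]
cv2.imwrite("pics/crop.png",cv2.resize(im[:,:],None,fx=2.4,fy=2.4,interpolation=cv2.INTER_CUBIC))
w=shot("wrist");print(w["camera_matrix"],w["extrinsics"]);cv2.imwrite("pics/w0.png",w["image"][:,:,::-1])
E
```

```text
c200L [0.632 0.211 0.026]
c200R [0.653 0.014 0.026]
c50 [ 0.489 -0.004  0.018]
c500 [0.374 0.287 0.032]
w500 [0.439 0.155 0.05 ]
w200L [0.516 0.391 0.04 ]
w200R [ 0.618 -0.187  0.04 ]
w50 [ 0.38  -0.294  0.02 ]
ad [ 0.525 -0.369  0.03 ]
ga [ 0.452 -0.164  0.03 ]
[[321.03672756   0.         278.22019331]
 [  0.         321.03672756 207.59224343]
 [  0.           0.           1.        ]] [[ 0.27386941  0.96176569 -0.0015182  -0.57359007]
 [ 0.93536836 -0.26598462  0.23310557 -0.0262734 ]
 [ 0.22378913 -0.06526056 -0.97245025  0.39034359]
 [ 0.          0.          0.          1.        ]]
```

View pics/crop.png

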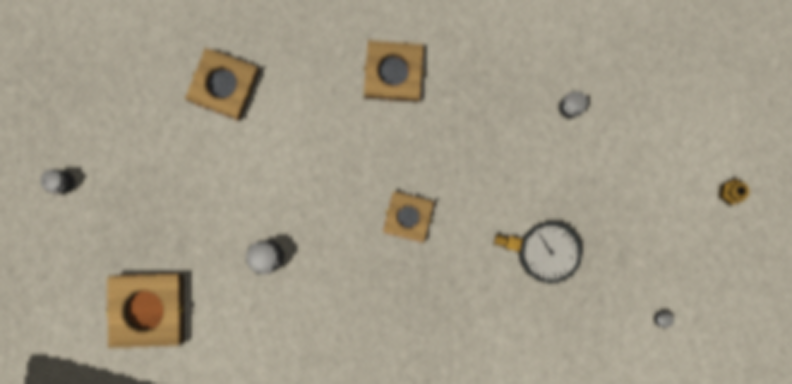

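View pics/w0.png

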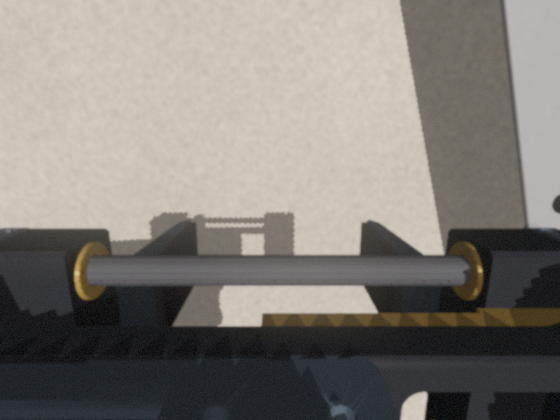

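The crop confirms the layout: four wood cases with clear pockets, and four grey weights whose shadows lie to their right. In the wrist view the fingertips are near (180,225) and (375,225), and the clear view is above row 200. Camera geometry: it sits 65 mm along tool x from the TCP, so an object straight below it appears near row 130.

Run:
```python
from h import *
c=dict(np.load("top0.npz"))
hsv=cv2.cvtColor(c["image"],cv2.COLOR_RGB2HSV)
for n,u,v,z,s in [("c200L",213,175,.026,64),("c200R",285,169,.026,64),("c50",290,229,.018,48),("c500",181,269,.032,80)]:
    m=((hsv[...,1]>95)&(hsv[...,2]>100)&(hsv[...,0]<25)).astype(np.uint8)
    r=24; k=np.zeros_like(m);k[v-r:v+r,u-r:u+r]=1
    cs,h=cv2.findContours(m*k,cv2.RETR_CCOMP,cv2.CHAIN_APPROX_NONE)
    o=max(cs,key=cv2.contourArea);pts=np.array([ray(c,*p[0],z)[:2] for p in o],np.float32)
    R=cv2.minAreaRect(pts*1000)
    inn=[q for q,hh in zip(cs,h[0]) if hh[3]>=0 and len(q)>8]
    print(n,"rect",np.round(R[0],1),np.round(R[1],1),round(R[2],1),"expect",s)
    for q in inn:
        e=cv2.minEnclosingCircle(np.array([ray(c,*p[0],z)[:2]*1000 for p in q],np.float32));print("   pocket",np.round(e[0],1),2*e[1])
```

```text
c200L rect [634.  215.2] [63.3 64.2] 70.8 expect 64
   pocket [634.3 215.7] 41.51909255981445
c200R rect [652.9  17.7] [64.7 64.2] 87.6 expect 64
   pocket [654.   19.2] 41.41386032104492
c50 rect [487.3  -3.2] [49.2 47.9] 77.4 expect 48
   pocket [487.1  -3. ] 30.25567626953125
c500 rect [375.  291.4] [78.4 78.2] 2.3 expect 80
   pocket [372.3 295.3] 48.49079132080078
```

{"method": "carry_out", "body": {
  "plan": [
    [[0,0,0.1],[40,-40,0],1],
    [[0,0,0.2],[80,-80,0],1],
    [[0,0,0.277],[120,-120,0],1],
    [[0,0,0.277],[160,-150,0],1],
    [[0,0,0.277],[190,-180,0],1],
    [[0,0,0.277],[220,-210,0],1],
    [[0,0,0.277],[250,-240,0],1],
    [[0,0,0.277],[280,-260,0],1],
    [[0,0,0.277],[310,-280,0],1],
    [[0,0,0.277],[330,-310,0],1],
    [[0,0,0.277],[340,-350,0],1],
    [[0,0,0.277],[347,-380,0],1],
    [[0,0,0.277],[347,-398,0],1],
    [[0,0,0.277],[347,-398,0],1],
    [[0,0,0.277],[347,-398,0],1],
    [[0,0,0.277],[347,-398,0],1]
  ]
}}

```text
time_s: 1.48
tcp_pos: [0.5039, 0.1553, 0.1914]
ee_rot: [3.141, -0.001, 3.141]
wrist_force: [0.1, -0.6, -0.4]
gripper_width: 1.003
finger_force: 0.0
```

```bash
cat >> h.py <<'E'
def tops(c,zt,thr=14):
    "grey blobs (low saturation) in the clear part of the wrist view"
    hsv=cv2.cvtColor(cv2.GaussianBlur(c["image"],(3,3),0),cv2.COLOR_RGB2HSV)
    m=(hsv[...,1]<thr+11).astype(np.uint8); m[212:]=0
    m=cv2.morphologyEx(m,cv2.MORPH_OPEN,np.ones((3,3)))
    n,_,st,ce=cv2.connectedComponentsWithStats(m)
    for s,e in zip(st[1:],ce[1:]):
        if s[4]>80: print(s,e.round(1),ray(c,*e,zt).round(4))
E
python3 - <<'E'
from h import *
c=shot("wrist");cv2.imwrite("pics/w1.png",c["image"][:,:,::-1]);np.savez("w1.npz",**c)
tops(c,.055); print(proj(c,[.439,.155,0]))
hsv=cv2.cvtColor(c["image"],cv2.COLOR_RGB2HSV);print(hsv[20,30:60:10],hsv[130,260:300:8])
E
```

```text
[   85     0   475   212 77962] [343.4 102.3] [0.4116 0.2188 0.055 ]
[  0  76  47  66 632] [ 15.5 108.6] [ 0.4172 -0.104   0.055 ]
[  0 116  17  56 730] [  6.7 144.5] [ 0.4519 -0.1195  0.055 ]
[   0  160   75   52 2867] [ 33.6 189.9] [ 0.4985 -0.1007  0.055 ]
[134 165  17  18 235] [142.3 173.2] [0.4812 0.0146 0.055 ]
[104 178  32  34 550] [117.7 197.2] [ 0.5064 -0.0138  0.055 ]
[278.29486096 130.99939727]
[[ 15  29 122]
 [ 15  27 130]
 [ 20  32 121]] [[ 15  33 140]
 [ 10  12 188]
 [ 10  11 200]
 [ 13   9 206]
 [ 11  10 209]]
```

View pics/w1.png

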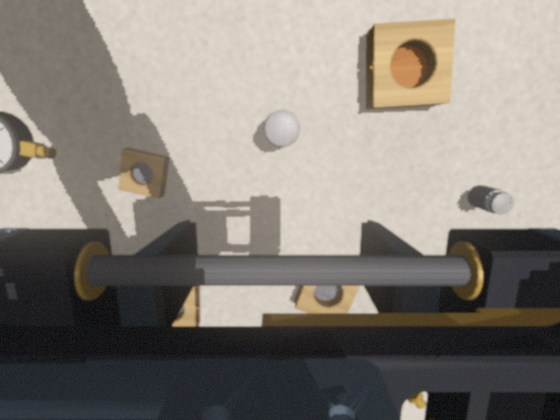

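Wrist view: 500 g weight at about (282,128), large case with pocket at (413,63), a 200 g weight at (500,201), small case (143,172), gauge's connection at left (35,150).

```bash
cat >> h.py <<'E'
def circ(c,u,v,z,d,win=45):
    "Hough circle of diameter d (m) at height z near pixel u,v -> world point"
    E=c["extrinsics"];o=-E[:3,:3].T@E[:3,3];dep=(E[:3]@np.append(ray(c,u,v,z),1))[2]
    r=c["camera_matrix"][0,0]*d/2/dep
    g=cv2.cvtColor(c["image"],cv2.COLOR_RGB2GRAY);u0,v0=max(int(u-win),0),max(int(v-win),0)
    p=g[v0:int(v+win),u0:int(u+win)];p=cv2.resize(p,None,fx=4,fy=4,interpolation=cv2.INTER_CUBIC)
    H=cv2.HoughCircles(p,cv2.HOUGH_GRADIENT,1.5,12,param1=120,param2=15,minRadius=int(3.4*r),maxRadius=int(4.6*r))
    for x,y,q in ([] if H is None else H[0][:3]):
        w=ray(c,x/4+u0,y/4+v0,z);print((x/4+u0,y/4+v0),"r",q/4,"exp",round(r,1),w.round(4))
E
python3 - <<'E'
from h import *
c=dict(np.load("w1.npz"))
print("w500");circ(c,282,128,.05,.038)
print("c500");circ(c,413,63,.032,.046)
print("c50");circ(c,143,172,.018,.026,25)
print("w200");circ(c,501,201,.043,.025,20)
print([proj(c,[*p]).round(1) for p in ([.375,.2914,.032],[.4873,-.0032,.018])])
hsv=cv2.cvtColor(c["image"],cv2.COLOR_RGB2HSV)
m=((hsv[...,1]<19)&(hsv[...,2]>120)).astype(np.uint8)[100:160,250:315]
M=cv2.moments(cv2.morphologyEx(m,cv2.MORPH_OPEN,np.ones((3,3))),True);u,v=M["m10"]/M["m00"]+250,M["m01"]/M["m00"]+100
print(M["m00"],u,v,ray(c,u,v,.05))
m=((hsv[...,1]>95)&(hsv[...,2]>100)&(hsv[...,0]<25)).astype(np.uint8);m[115:]=0;m[:,:340]=0
o=max(cv2.findContours(m,0,1)[0],key=cv2.contourArea);R=cv2.minAreaRect(np.array([ray(c,*p[0],.032)[:2]*1000 for p in o],np.float32));print("c500 rect",R)
E
```

```text
w500
c500
(np.float32(395.5625), np.float32(40.3125)) r 22.225 exp 22.5 [0.3503 0.2731 0.032 ]
c50
w200
(np.float32(488.3125), np.float32(198.4375)) r 11.9375 exp 11.4 [0.5107 0.3838 0.043 ]
(np.float32(503.3125), np.float32(203.3125)) r 10.5125 exp 11.4 [0.5162 0.401  0.043 ]
[array([411.4,  66.7]), array([140.6, 174.4])]
1019.0 281.8096172718351 127.66633954857704 [0.43568812 0.15852293 0.05      ]
c500 rect ((370.3304748535156, 291.78192138671875), (53.636390686035156, 51.19704055786133), 15.597097396850586)
```

{"method": "carry_out", "body": {
  "plan": [
    [[0,0,0],[-35,3,0],1],
    [[0,0,0],[-68,3,0],1],
    [[0,0,0],[-68,3,-35],1],
    [[0,0,0],[-68,3,-70],1],
    [[0,0,0],[-68,3,-105],1],
    [[0,0,0],[-68,3,-130],1],
    [[0,0,0],[-68,3,-150],1],
    [[0,0,0],[-68,3,-160],1],
    [[0,0,0],[-68,3,-165],1],
    [[0,0,0],[-68,3,-165],1],
    [[0,0,0],[-68,3,-165],-0.4],
    [[0,0,0],[-68,3,-165],-1],
    [[0,0,0],[-68,3,-165],-1],
    [[0,0,0],[-68,3,-165],-1],
    [[0,0,0],[-68,3,-165],-1],
    [[0,0,0],[-68,3,-165],-1],
    [[0,0,0],[-68,3,-165],-1],
    [[0,0,0],[-68,3,-165],-1]
  ],
  "squeeze": 35
}}

```text
time_s: 3.03
tcp_pos: [0.4362, 0.1581, 0.0267]
ee_rot: [3.141, 0.0, -3.142]
wrist_force: [-0.2, 0.3, 0.1]
gripper_width: 0.446
finger_force: 0.0
```

{"method": "carry_out", "body": {
  "plan": [
    [[0,0,0],[0,0,0],-1],
    [[0,0,0],[0,0,0],-1],
    [[0,0,0],[0,0,0],-1],
    [[0,0,0],[0,0,10],-1],
    [[0,0,0],[0,0,30],-1],
    [[0,0,0],[0,0,55],-1],
    [[0,0,0],[0,15,85],-1],
    [[0,0,0],[0,40,105],-1],
    [[0,0,0],[0,70,120],-1],
    [[0,0,0],[2,100,120],-1],
    [[0,0,0],[4,120,120],-1],
    [[0,0,0],[4,130,120],-1],
    [[0,0,0],[4,133,120],-1],
    [[0,0,0],[4,133,120],-1],
    [[0,0,0],[4,133,120],-1],
    [[0,0,0],[4,133,120],-1]
  ]
}}

```text
time_s: 4.37
tcp_pos: [0.4397, 0.2897, 0.1461]
ee_rot: [-3.14, -0.001, 3.141]
wrist_force: [-1.3, 0.1, -5.3]
gripper_width: 0.348
finger_force: 35.0
```

Run:
```python
from h import *
c=shot("wrist");cv2.imwrite("pics/w2.png",c["image"][:,:,::-1]);np.savez("w2.npz",**c)
print(telemetry.get_state()["tcp_pos"],proj(c,[.375,.2914,.032]))
```

```text
[0.43990923 0.28981815 0.1463108 ] [280.82536403 131.34537561]
```

View pics/w2.png

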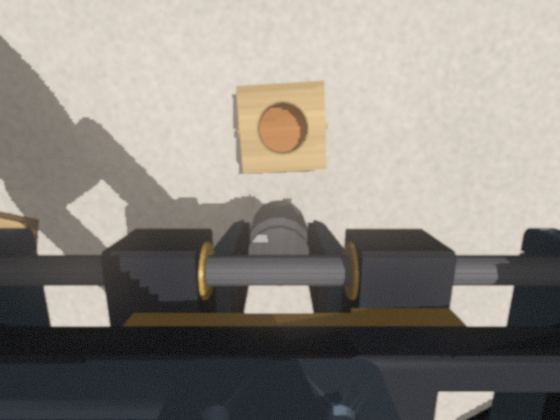

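The wrist view shows the 500 g weight held between the fingers with its lower edge at row 202, columns 252–305, and the large case ahead with its pocket at (282,127).

```bash
cat >> h.py <<'E'
def case(c,z,u,v,r):
    hsv=cv2.cvtColor(c["image"],cv2.COLOR_RGB2HSV)
    m=((hsv[...,1]>70)&(hsv[...,2]>100)&(hsv[...,0]<25)).astype(np.uint8)
    k=np.zeros_like(m);k[max(v-r,0):v+r,u-r:u+r]=1
    o=max(cv2.findContours(m*k,0,1)[0],key=cv2.contourArea)
    R=cv2.minAreaRect(np.array([ray(c,*p[0],z)[:2]*1000 for p in o],np.float32));print("case",np.round(R[0],1),np.round(R[1],1),round(R[2],1))
E
python3 - <<'E'
from h import *
c=dict(np.load("w2.npz"))
case(c,.032,281,127,60)
hsv=cv2.cvtColor(c["image"],cv2.COLOR_RGB2HSV);print(hsv[100,225:260:3].tolist(),hsv[100,310:340:3].tolist())
t=np.array([.4399,.2898,.1196])
for d in ([-.019,0,0],[0,-.019,0],[0,.019,0],[0,0,.062]): print(proj(c,t+d).round(1))
E
```

```text
case [372.6 291.9] [79.5 83.2] 3.2
[[20, 23, 222], [17, 23, 221], [18, 23, 218], [15, 34, 152], [18, 80, 194], [18, 85, 215], [19, 88, 215], [19, 88, 215], [19, 89, 215], [19, 87, 216], [19, 87, 216], [19, 87, 216]] [[19, 88, 218], [19, 89, 218], [18, 89, 218], [19, 90, 218], [19, 88, 217], [18, 39, 220], [17, 24, 221], [17, 22, 220], [18, 23, 222], [17, 24, 222]]
[279.3 198.7]
[252.8 224.7]
[305.9 224.7]
[279.6 258. ]
```

{"method": "carry_out", "body": {
  "plan": [
    [[0,0,0],[-35,2,0],-1],
    [[0,0,0],[-60,2,0],-1],
    [[0,0,0],[-67,2,-10],-1],
    [[0,0,0],[-67,2,-35],-1],
    [[0,0,0],[-67,2,-60],-1],
    [[0,0,0],[-67,2,-75],-1],
    [[0,0,0],[-67,2,-83],-1],
    [[0,0,0],[-67,2,-87],-1],
    [[0,0,0],[-67,2,-91],-1],
    [[0,0,0],[-67,2,-95],-1],
    [[0,0,0],[-67,2,-99],-1],
    [[0,0,0],[-67,2,-103],-1],
    [[0,0,0],[-67,2,-106],-1],
    [[0,0,0],[-67,2,-109],-1],
    [[0,0,0],[-67,2,-109],-1],
    [[0,0,0],[-67,2,-109],-1]
  ]
}}

```text
time_s: 5.75
tcp_pos: [0.3731, 0.2931, 0.0375]
ee_rot: [-3.141, -0.0, -3.141]
wrist_force: [-0.0, -1.5, -4.2]
gripper_width: 0.343
finger_force: 35.0
```

{"method": "carry_out", "body": {
  "plan": [
    [[0,0,0],[0,-1,0],-1],
    [[0,0,0],[0,-1,-1],-1],
    [[0,0,0],[0,-1,-2],-1],
    [[0,0,0],[0,-1,-2.5],-1],
    [[0,0,0],[0,-1,-2.5],-1],
    [[0,0,0],[0,-1,-2.5],-1]
  ]
}}

```text
time_s: 6.25
tcp_pos: [0.3731, 0.2921, 0.0351]
ee_rot: [3.142, -0.0, -3.141]
wrist_force: [-0.7, 0.2, -4.2]
gripper_width: 0.344
finger_force: 35.0
```

{"method": "carry_out", "body": {
  "plan": [
    [[0,0,0],[0,0,0],-0.2],
    [[0,0,0],[0,0,0],-0.1],
    [[0,0,0],[0,0,0],0],
    [[0,0,0],[0,0,0],0.2],
    [[0,0,0],[0,0,0],0.3],
    [[0,0,0],[0,0,0],0.3],
    [[0,0,0],[0,0,10],0.3],
    [[0,0,0],[0,0,35],0.4],
    [[0,0,0],[0,0,65],1],
    [[0,0,0],[5,5,95],1],
    [[0,0,0],[35,20,110],1],
    [[0,0,0],[70,40,110],1],
    [[0,0,0],[105,60,110],1],
    [[0,0,0],[140,80,110],1],
    [[0,0,0],[175,95,110],1],
    [[0,0,0],[205,100,110],1],
    [[0,0,0],[208,100,110],1],
    [[0,0,0],[208,100,110],1],
    [[0,0,0],[208,100,110],1],
    [[0,0,0],[208,100,110],1]
  ]
}}

```text
time_s: 7.92
tcp_pos: [0.5797, 0.3918, 0.1452]
ee_rot: [-3.141, -0.001, -3.141]
wrist_force: [0.1, -0.6, 0.8]
gripper_width: 1.0
finger_force: 0.0
```

```bash
cat >> h.py <<'E'
def grey(c,z,smax=19,reg=(60,200,180,380)):
    hsv=cv2.cvtColor(c["image"],cv2.COLOR_RGB2HSV);a,b,l,r=reg
    m=np.zeros(hsv.shape[:2],np.uint8);m[a:b,l:r]=((hsv[...,1]<smax)&(hsv[...,2]>90))[a:b,l:r]
    m=cv2.morphologyEx(m,cv2.MORPH_OPEN,np.ones((3,3)))
    n,_,st,ce=cv2.connectedComponentsWithStats(m)
    for s,e in zip(st[1:],ce[1:]):
        if s[4]>60: print("grey",s,e.round(1),(ray(c,*e,z)*1000).round(1))
E
python3 - <<'E'
from h import *
c=shot("wrist");cv2.imwrite("pics/w3.png",c["image"][:,:,::-1]);np.savez("w3.npz",**c)
print(telemetry.get_state()["tcp_pos"])
grey(c,.037)
t=shot("top");cv2.imwrite("pics/t3.png",cv2.resize(t["image"][140:300,120:450,::-1],None,fx=2.4,fy=2.4,interpolation=cv2.INTER_CUBIC))
E
```

```text
[0.57976536 0.39185857 0.14552306]
grey [273 117  29  30 658] [287.  131.6] [515.2 399.2  37. ]
```

View pics/w3.png

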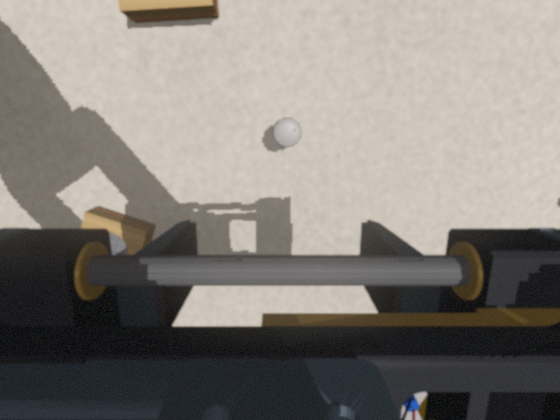

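The wrist view shows the left 200 g weight at (287,132), 29 px wide as expected.

{"method": "carry_out", "body": {
  "plan": [
    [[0,0,0],[-35,7,0],1],
    [[0,0,0],[-64,7,0],1],
    [[0,0,0],[-64,7,-35],1],
    [[0,0,0],[-64,7,-65],1],
    [[0,0,0],[-64,7,-90],1],
    [[0,0,0],[-64,7,-110],0.6],
    [[0,0,0],[-64,7,-120],0.3],
    [[0,0,0],[-64,7,-125],0],
    [[0,0,0],[-64,7,-125],-0.2],
    [[0,0,0],[-64,7,-125],-0.4],
    [[0,0,0],[-64,7,-125],-0.6],
    [[0,0,0],[-64,7,-125],-1],
    [[0,0,0],[-64,7,-125],-1],
    [[0,0,0],[-64,7,-125],-1],
    [[0,0,0],[-64,7,-125],-1],
    [[0,0,0],[-64,7,-125],-1],
    [[0,0,0],[-64,7,-125],-1],
    [[0,0,0],[-64,7,-125],-1]
  ],
  "squeeze": 25
}}

```text
time_s: 9.52
tcp_pos: [0.5173, 0.3994, 0.0203]
ee_rot: [3.141, 0.0, -3.141]
wrist_force: [-0.4, 1.3, 0.8]
gripper_width: 0.237
finger_force: 25.0
```

View pics/t3.png

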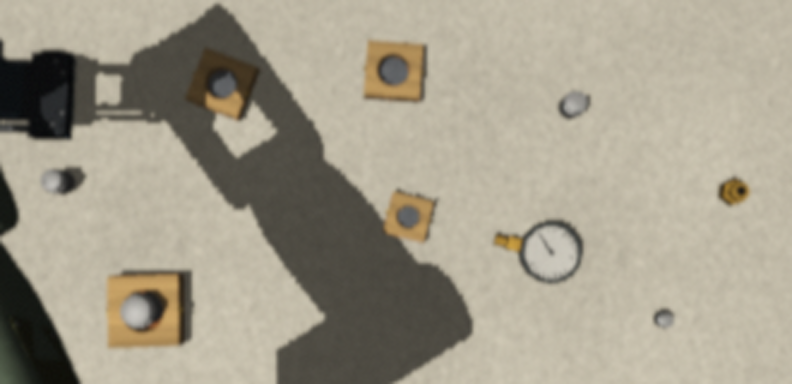

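The top crop shows the 500 g weight standing in its pocket at (141,310); everything else is untouched.

{"method": "carry_out", "body": {
  "plan": [
    [[0,0,0],[0,0,8],-1],
    [[0,0,0],[0,0,30],-1],
    [[0,0,0],[0,0,60],-1],
    [[0,0,0],[0,-10,95],-1],
    [[0,0,0],[15,-30,120],-1],
    [[0,0,0],[40,-55,125],-1],
    [[0,0,0],[65,-80,125],-1],
    [[0,0,0],[90,-105,125],-1],
    [[0,0,0],[115,-130,125],-1],
    [[0,0,0],[140,-150,125],-1],
    [[0,0,0],[160,-170,125],-1],
    [[0,0,0],[177,-184,125],-1],
    [[0,0,0],[182,-184,125],-1],
    [[0,0,0],[182,-184,125],-1],
    [[0,0,0],[182,-184,125],-1],
    [[0,0,0],[182,-184,125],-1]
  ]
}}

```text
time_s: 10.85
tcp_pos: [0.6979, 0.2161, 0.1449]
ee_rot: [3.141, -0.001, -3.14]
wrist_force: [0.0, 0.4, -1.5]
gripper_width: 0.235
finger_force: 25.0
```

Run:
```python
from h import *
c=shot("wrist");cv2.imwrite("pics/w4.png",c["image"][:,:,::-1]);np.savez("w4.npz",**c)
t=telemetry.get_state()["tcp_pos"];print(t)
p=proj(c,[.634,.2152,.026]);print(p);case(c,.026,int(p[0]),int(p[1]),52)
b=t-[0.002,0,.0203]
for d in ([-.014,0,0],[0,-.014,0],[0,.014,0]): print(proj(c,b+d).round(1))
```

```text
[0.69796582 0.21625204 0.14512955]
[277.9231341 132.2059037]
case [634.1 215.8] [67.  63.5] 70.5
[279.3 204.7]
[259.1 224.3]
[299.5 224.3]
```

View pics/w4.png

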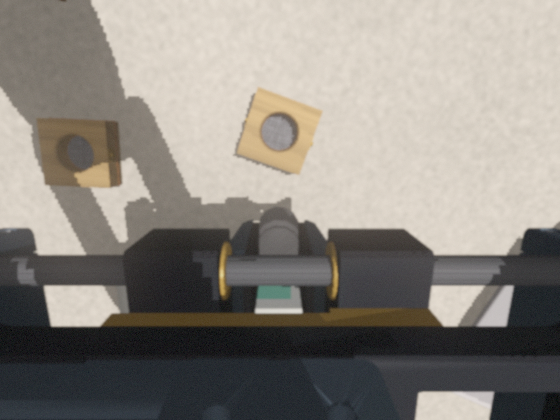

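The view shows case_200a with its pocket at (279,132), the held weight with its lower edge near row 206, and the other middle case at (78,152).

{"method": "carry_out", "body": {
  "plan": [
    [[0,0,0],[-35,0,0],-1],
    [[0,0,0],[-58,0,0],-1],
    [[0,0,0],[-63,0,-10],-1],
    [[0,0,0],[-63,0,-35],-1],
    [[0,0,0],[-63,0,-60],-1],
    [[0,0,0],[-63,0,-80],-1],
    [[0,0,0],[-63,0,-90],-1],
    [[0,0,0],[-63,0,-95],-1],
    [[0,0,0],[-63,0,-100],-1],
    [[0,0,0],[-63,0,-104],-1],
    [[0,0,0],[-63,0,-108],-1],
    [[0,0,0],[-63,0,-112],-1],
    [[0,0,0],[-63,0,-114],-1],
    [[0,0,0],[-63,0,-116],-1],
    [[0,0,0],[-63,0,-116],-1],
    [[0,0,0],[-63,0,-116],-1]
  ]
}}

```text
time_s: 12.23
tcp_pos: [0.6363, 0.2151, 0.0292]
ee_rot: [3.141, 0.0, -3.141]
wrist_force: [0.6, 0.2, -2.5]
gripper_width: 0.234
finger_force: 25.0
```

{"method": "carry_out", "body": {
  "plan": [
    [[0,0,0],[0,0,-0.5],-0.5],
    [[0,0,0],[0,0,-0.5],-0.4],
    [[0,0,0],[0,0,-0.5],-0.2],
    [[0,0,0],[0,0,-0.5],0],
    [[0,0,0],[0,0,-0.5],0.1],
    [[0,0,0],[0,0,-0.5],0.1],
    [[0,0,0],[0,0,10],0.1],
    [[0,0,0],[0,0,35],0.4],
    [[0,0,0],[0,0,65],1],
    [[0,0,0],[5,-5,95],1],
    [[0,0,0],[10,-30,110],1],
    [[0,0,0],[20,-65,116],1],
    [[0,0,0],[30,-100,116],1],
    [[0,0,0],[40,-135,116],1],
    [[0,0,0],[47,-170,116],1],
    [[0,0,0],[47,-205,116],1],
    [[0,0,0],[47,-240,116],1],
    [[0,0,0],[47,-275,116],1],
    [[0,0,0],[47,-310,116],1],
    [[0,0,0],[47,-345,116],1]
  ]
}}

```text
time_s: 13.9
tcp_pos: [0.683, -0.1316, 0.1462]
ee_rot: [-3.142, 0.001, -3.141]
wrist_force: [0.1, 1.2, -0.3]
gripper_width: 0.999
finger_force: 0.0
```

{"method": "carry_out", "body": {
  "plan": [
    [[0,0,0],[0,-30,0],1],
    [[0,0,0],[0,-52,0],1],
    [[0,0,0],[0,-57,0],1],
    [[0,0,0],[0,-57,0],1],
    [[0,0,0],[0,-57,0],1],
    [[0,0,0],[0,-57,0],1]
  ]
}}

```text
time_s: 14.4
tcp_pos: [0.6832, -0.1853, 0.1454]
ee_rot: [3.141, 0.0, -3.14]
wrist_force: [-0.1, 0.1, 0.3]
gripper_width: 1.002
finger_force: 0.0
```

Run:
```python
from h import *
c=shot("wrist");cv2.imwrite("pics/w5.png",c["image"][:,:,::-1]);np.savez("w5.npz",**c)
t=telemetry.get_state()["tcp_pos"];print(t)
grey(c,.037)
```

```text
[ 0.68328646 -0.18519891  0.14538436]
grey [262 117  29  30 673] [276.1 131.7] [ 618.9 -187.9   37. ]
```

View pics/w5.png

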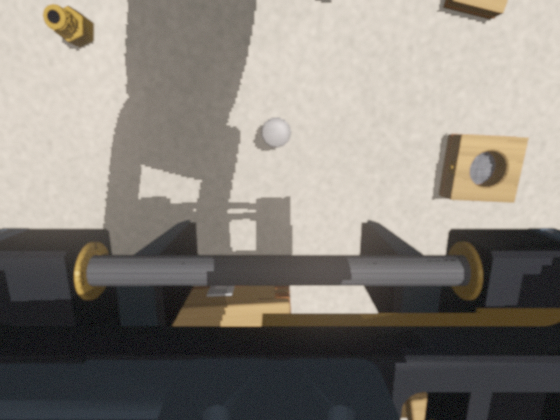

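The right 200 g weight is at (276,132), 29 px wide as expected; the adapter is well away at (65,22).

{"method": "carry_out", "body": {
  "plan": [
    [[0,0,0],[-35,-3,0],1],
    [[0,0,0],[-65,-3,0],1],
    [[0,0,0],[-65,-3,-35],1],
    [[0,0,0],[-65,-3,-65],1],
    [[0,0,0],[-65,-3,-90],1],
    [[0,0,0],[-65,-3,-110],0.6],
    [[0,0,0],[-65,-3,-120],0.3],
    [[0,0,0],[-65,-3,-125],0],
    [[0,0,0],[-65,-3,-125],-0.2],
    [[0,0,0],[-65,-3,-125],-0.4],
    [[0,0,0],[-65,-3,-125],-0.6],
    [[0,0,0],[-65,-3,-125],-1],
    [[0,0,0],[-65,-3,-125],-1],
    [[0,0,0],[-65,-3,-125],-1],
    [[0,0,0],[-65,-3,-125],-1],
    [[0,0,0],[-65,-3,-125],-1],
    [[0,0,0],[-65,-3,-125],-1],
    [[0,0,0],[-65,-3,-125],-1]
  ],
  "squeeze": 25
}}

```text
time_s: 15.95
tcp_pos: [0.6184, -0.1897, 0.0204]
ee_rot: [3.141, 0.001, -3.142]
wrist_force: [-0.1, 0.8, 1.9]
gripper_width: 0.241
finger_force: 25.0
```

{"method": "carry_out", "body": {
  "plan": [
    [[0,0,0],[0,0,8],-1],
    [[0,0,0],[0,0,30],-1],
    [[0,0,0],[0,0,60],-1],
    [[0,0,0],[0,10,95],-1],
    [[0,0,0],[10,35,120],-1],
    [[0,0,0],[25,65,125],-1],
    [[0,0,0],[40,95,125],-1],
    [[0,0,0],[55,125,125],-1],
    [[0,0,0],[70,155,125],-1],
    [[0,0,0],[85,180,125],-1],
    [[0,0,0],[97,200,125],-1],
    [[0,0,0],[100,207,125],-1],
    [[0,0,0],[100,207,125],-1],
    [[0,0,0],[100,207,125],-1],
    [[0,0,0],[100,207,125],-1]
  ]
}}

```text
time_s: 17.2
tcp_pos: [0.7173, 0.0156, 0.1449]
ee_rot: [-3.141, -0.001, 3.141]
wrist_force: [-0.3, -0.2, -2.4]
gripper_width: 0.238
finger_force: 25.0
```

Run:
```python
from h import *
c=shot("wrist");cv2.imwrite("pics/w6.png",c["image"][:,:,::-1]);np.savez("w6.npz",**c)
t=telemetry.get_state()["tcp_pos"];print(t)
p=proj(c,[.653,.0177,.026]);print(p);case(c,.026,int(p[0]),int(p[1]),52)
b=t-[0,0,.0203]
for d in ([-.014,0,0],[0,-.014,0],[0,.014,0]): print(proj(c,b+d).round(1))
g=cv2.cvtColor(c["image"],cv2.COLOR_RGB2GRAY);print(g[196:216,int(p[0])].tolist())
```

```text
[0.71741881 0.01547548 0.14515086]
[281.08784047 131.76189215]
case [654.4  18.6] [66.7 63.4] 87.4
[278.9 207.6]
[258.8 227.2]
[299.1 227.1]
[210, 212, 209, 197, 169, 140, 133, 134, 131, 132, 130, 131, 131, 126, 113, 102, 97, 96, 97, 92]
```

View pics/w6.png

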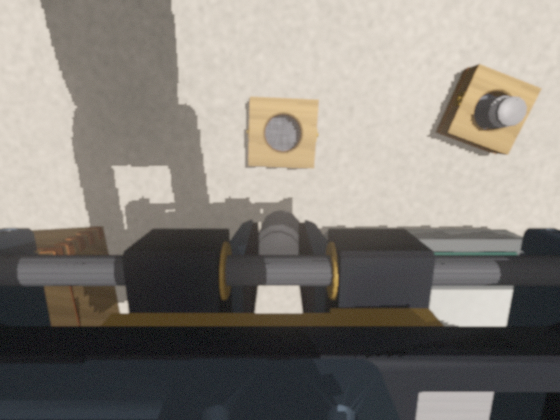

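The case_200b pocket is at (283,132), with the held weight's lower edge at about row 210; the first 200 g weight stands in its case at (505,110).

{"method": "carry_out", "body": {
  "plan": [
    [[0,0,0],[-35,2,0],-1],
    [[0,0,0],[-60,2,0],-1],
    [[0,0,0],[-65,2,-10],-1],
    [[0,0,0],[-65,2,-35],-1],
    [[0,0,0],[-65,2,-60],-1],
    [[0,0,0],[-65,2,-80],-1],
    [[0,0,0],[-65,2,-90],-1],
    [[0,0,0],[-65,2,-95],-1],
    [[0,0,0],[-65,2,-100],-1],
    [[0,0,0],[-65,2,-104],-1],
    [[0,0,0],[-65,2,-108],-1],
    [[0,0,0],[-65,2,-112],-1],
    [[0,0,0],[-65,2,-114],-1],
    [[0,0,0],[-65,2,-116],-1],
    [[0,0,0],[-65,2,-116],-1],
    [[0,0,0],[-65,2,-116],-1]
  ]
}}

```text
time_s: 18.58
tcp_pos: [0.6532, 0.0192, 0.0292]
ee_rot: [3.142, 0.0, -3.141]
wrist_force: [-0.1, -0.7, -1.6]
gripper_width: 0.24
finger_force: 25.0
```

{"method": "carry_out", "body": {
  "plan": [
    [[0,0,0],[0,0,-0.5],-0.5],
    [[0,0,0],[0,0,-0.5],-0.4],
    [[0,0,0],[0,0,-0.5],-0.2],
    [[0,0,0],[0,0,-0.5],0],
    [[0,0,0],[0,0,-0.5],0.1],
    [[0,0,0],[0,0,-0.5],0.1],
    [[0,0,0],[0,0,10],0.1],
    [[0,0,0],[0,0,35],0.4],
    [[0,0,0],[0,0,65],0.4],
    [[0,0,0],[-5,-5,95],0.4],
    [[0,0,0],[-20,-30,112],0.4],
    [[0,0,0],[-40,-60,116],0.4],
    [[0,0,0],[-60,-90,116],0.4],
    [[0,0,0],[-80,-120,116],0.4],
    [[0,0,0],[-100,-150,116],0.4],
    [[0,0,0],[-120,-180,116],0.4],
    [[0,0,0],[-140,-210,116],0.4],
    [[0,0,0],[-160,-240,116],0.4],
    [[0,0,0],[-180,-270,116],0.4],
    [[0,0,0],[-195,-290,116],0.4]
  ]
}}

```text
time_s: 20.25
tcp_pos: [0.4566, -0.2732, 0.1462]
ee_rot: [-3.14, 0.001, 3.141]
wrist_force: [0.6, 0.6, 0.8]
gripper_width: 0.701
finger_force: 0.0
```

{"method": "carry_out", "body": {
  "plan": [
    [[0,0,0],[-13,-20,0],0.4],
    [[0,0,0],[-14,-24,0],0.4],
    [[0,0,0],[-14,-24,0],0.4],
    [[0,0,0],[-14,-24,0],0.4],
    [[0,0,0],[-14,-24,0],0.4]
  ]
}}

```text
time_s: 20.67
tcp_pos: [0.4448, -0.294, 0.1454]
ee_rot: [3.141, 0.001, -3.14]
wrist_force: [1.1, -0.5, -0.0]
gripper_width: 0.7
finger_force: 0.0
```

Run:
```python
from h import *
c=shot("wrist");cv2.imwrite("pics/w7.png",c["image"][:,:,::-1]);np.savez("w7.npz",**c)
t=telemetry.get_state()["tcp_pos"];print(t)
grey(c,.022)
```

```text
[ 0.44483581 -0.29393567  0.1452563 ]
grey [271 120  10  11  78] [275.9 125.2] [ 374.6 -296.9   22. ]
```

View pics/w7.png

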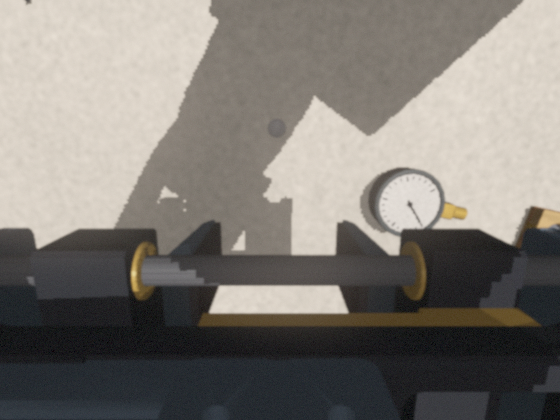

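The small weight lies in the arm's shadow at about (277,128); the gauge is at (408,200).

Run:
```python
from h import *
c=dict(np.load("w7.npz"));I=c["image"][108:148,255:300].astype(int);hsv=cv2.cvtColor(c["image"],cv2.COLOR_RGB2HSV)[108:148,255:300]
print(hsv[20,::2].tolist())
bg=np.median(I.reshape(-1,3),0);ch=(I[...,0]-I[...,2]);print(bg)
for th in (8,11,14):
    m=(ch<th).astype(np.uint8);m=cv2.morphologyEx(m,cv2.MORPH_OPEN,np.ones((3,3)))
    n,_,st,ce=cv2.connectedComponentsWithStats(m)
    for s,e in zip(st[1:],ce[1:]):
        if s[4]>60: print(th,s,ray(c,*(e+[255,108]),.022)*1000)
```

```text
[[17, 27, 131], [16, 29, 133], [17, 31, 132], [15, 27, 132], [17, 31, 131], [15, 31, 133], [17, 30, 121], [13, 16, 113], [13, 16, 114], [13, 16, 114], [17, 20, 116], [13, 15, 116], [5, 13, 116], [17, 20, 113], [10, 20, 116], [13, 25, 123], [18, 28, 137], [19, 30, 137], [15, 33, 140], [17, 30, 153], [18, 25, 208], [18, 21, 218], [16, 22, 218]]
[133. 126. 118.]
11 [ 14  12  16  16 197] [ 376.30728536 -296.24714297   22.        ]
14 [ 12  10  19  20 281] [ 376.80943777 -296.66309157   22.        ]
```

{"method": "carry_out", "body": {
  "plan": [
    [[0,0,0],[-35,-3,0],0.4],
    [[0,0,0],[-68,-3,0],0.4],
    [[0,0,0],[-68,-3,-35],0.4],
    [[0,0,0],[-68,-3,-70],0.4],
    [[0,0,0],[-68,-3,-95],0.4],
    [[0,0,0],[-68,-3,-115],0.3],
    [[0,0,0],[-68,-3,-125],0.1],
    [[0,0,0],[-68,-3,-130],-0.1],
    [[0,0,0],[-68,-3,-133],-0.3],
    [[0,0,0],[-68,-3,-133],-0.5],
    [[0,0,0],[-68,-3,-133],-0.6],
    [[0,0,0],[-68,-3,-133],-0.7],
    [[0,0,0],[-68,-3,-133],-0.8],
    [[0,0,0],[-68,-3,-133],-1],
    [[0,0,0],[-68,-3,-133],-1],
    [[0,0,0],[-68,-3,-133],-1],
    [[0,0,0],[-68,-3,-133],-1],
    [[0,0,0],[-68,-3,-133],-1]
  ],
  "squeeze": 15
}}

```text
time_s: 22.22
tcp_pos: [0.3761, -0.2979, 0.0121]
ee_rot: [3.142, 0.0, -3.141]
wrist_force: [-1.0, 0.2, -0.4]
gripper_width: 0.004
finger_force: 0.0
```

{"method": "carry_out", "body": {
  "plan": [
    [[0,0,0],[0,0,0],-0.85],
    [[0,0,0],[0,0,0],-0.75],
    [[0,0,0],[0,0,0],-0.5],
    [[0,0,0],[0,0,0],-0.2],
    [[0,0,0],[0,0,0],0],
    [[0,0,0],[0,0,0],0.2],
    [[0,0,0],[0,0,30],0.2],
    [[0,0,0],[20,0,65],0.2],
    [[0,0,0],[50,0,95],0.2],
    [[0,0,0],[68,0,95],0.4],
    [[0,0,0],[68,0,95],0.4],
    [[0,0,0],[68,0,95],0.4]
  ]
}}

```text
time_s: 23.22
tcp_pos: [0.4443, -0.2976, 0.107]
ee_rot: [3.141, -0.0, -3.14]
wrist_force: [-0.9, 0.6, -0.4]
gripper_width: 0.701
finger_force: 0.0
```

Run:
```python
from h import *
c=shot("wrist");cv2.imwrite("pics/w8.png",c["image"][:,:,::-1]);np.savez("w8.npz",**c)
t=telemetry.get_state()["tcp_pos"];print(t,proj(c,[.3768,-.2967,.022]))
```

```text
[ 0.44307906 -0.29719344  0.10627622] [280.05216656 127.90182667]
```

View pics/w8.png

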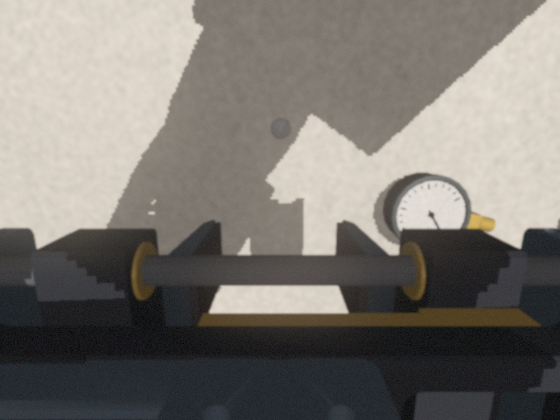

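The small weight is still standing at (280,128), unmoved: the fingers closed without meeting it. I'll check where the tips really are from the tip pixels (220,222) and (338,222).

Run:
```python
from h import *
for f,t,g in (("w8",[.4431,-.2972,.1063],.701*.091/2),("w2",[.4399,.2898,.1463],.348*.091/2)):
    c=dict(np.load(f+".npz"));t=np.array(t)
    for dz in (0,.005,.01,.02): print(f,dz,[proj(c,t+[dx,s*(g+e),dz]).round(1).tolist() for dx in(-.016,-.010) for s,e in((-1,0),(1,0),(-1,.003))])
# bar row check + small weight
c=dict(np.load("w8.npz"));I=c["image"][108:148,258:303].astype(int);m=((I[...,0]-I[...,2])<14).astype(np.uint8);m=cv2.morphologyEx(m,cv2.MORPH_OPEN,np.ones((3,3)))
n,_,st,ce=cv2.connectedComponentsWithStats(m)
for s,e in zip(st[1:],ce[1:]):
    if s[4]>60: print(s,ray(c,*(e+[258,108]),.022)*1000)
```

```text
w8 0 [[228.8, 209.7], [330.9, 209.7], [224.0, 209.7], [229.1, 218.9], [330.6, 219.0], [224.4, 218.9]]
w8 0.005 [[227.6, 211.6], [332.2, 211.7], [222.6, 211.6], [227.9, 221.1], [331.8, 221.2], [223.0, 221.1]]
w8 0.01 [[226.3, 213.7], [333.6, 213.7], [221.2, 213.7], [226.6, 223.4], [333.2, 223.4], [221.6, 223.4]]
w8 0.02 [[223.5, 218.1], [336.6, 218.2], [218.2, 218.1], [223.9, 228.3], [336.1, 228.4], [218.6, 228.3]]
w2 0 [[254.0, 212.2], [304.8, 212.2], [249.2, 212.2], [254.2, 221.5], [304.7, 221.4], [249.4, 221.5]]
w2 0.005 [[253.4, 214.2], [305.5, 214.2], [248.5, 214.2], [253.6, 223.7], [305.3, 223.7], [248.7, 223.7]]
w2 0.01 [[252.8, 216.4], [306.2, 216.3], [247.7, 216.4], [253.0, 226.1], [306.0, 226.0], [247.9, 226.1]]
w2 0.02 [[251.4, 221.0], [307.7, 220.9], [246.0, 221.0], [251.6, 231.1], [307.5, 231.1], [246.3, 231.2]]
[ 12   9  21  23 376] [ 376.79968865 -296.53984938   22.        ]
```

{"method": "carry_out", "body": {
  "plan": [
    [[0,0,0],[-35,1,0],0.2],
    [[0,0,0],[-67,1,0],0.2],
    [[0,0,0],[-67,1,-35],0.2],
    [[0,0,0],[-67,1,-65],0.1],
    [[0,0,0],[-67,1,-85],0],
    [[0,0,0],[-67,1,-95],-0.1],
    [[0,0,0],[-67,1,-100],-0.3],
    [[0,0,0],[-67,1,-102],-0.4],
    [[0,0,0],[-67,1,-102],-0.5],
    [[0,0,0],[-67,1,-102],-0.6],
    [[0,0,0],[-67,1,-102],-0.7],
    [[0,0,0],[-67,1,-102],-0.7],
    [[0,0,0],[-67,1,-102],-0.7]
  ],
  "squeeze": 8
}}

```text
time_s: 24.35
tcp_pos: [0.3775, -0.2971, 0.0056]
ee_rot: [-3.141, 0.001, -3.141]
wrist_force: [-0.0, 0.9, -0.2]
gripper_width: 0.151
finger_force: 0.2
```

Run:
```python
from h import *
s=shot("scene");w=shot("wrist");t=telemetry.get_state()["tcp_pos"];np.savez("s9.npz",**s);np.savez("w9.npz",**w)
print(t,proj(s,t),proj(w,t))
```

```text
[ 0.37743515 -0.29700994  0.00549122] [128.73442012 235.32870231] [279.28746686 236.21564634]
```

{"method": "carry_out", "body": {
  "plan": [
    [[0,0,0],[0,0,0],-0.8],
    [[0,0,0],[0,0,0],-0.9],
    [[0,0,0],[0,0,0],-1],
    [[0,0,0],[0,0,0],-1],
    [[0,0,0],[0,0,0],-1]
  ]
}}

```text
time_s: 24.87
tcp_pos: [0.3782, -0.2972, 0.0067]
ee_rot: [-3.141, 0.002, 3.141]
wrist_force: [-0.3, 3.2, 13.0]
gripper_width: 0.005
finger_force: 6.7
```

Run:
```python
from h import *
s=shot("scene");w=shot("wrist");t=telemetry.get_state()["tcp_pos"];np.savez("s10.npz",**s);np.savez("w10.npz",**w)
out=np.zeros((600,800,3),np.uint8)
for i,k in enumerate((9,10)):
    a=dict(np.load(f"s{k}.npz"));u,v=proj(a,t).astype(int);p=a["image"][v-45:v+15,u-40:u+40];out[i*300:(i+1)*300,:400]=cv2.resize(p,(400,300),interpolation=cv2.INTER_CUBIC)
    b=dict(np.load(f"w{k}.npz"));p=b["image"][180:300,200:360];out[i*300:(i+1)*300,400:]=cv2.resize(p,(400,300),interpolation=cv2.INTER_CUBIC)
cv2.imwrite("pics/col.png",cv2.convertScaleAbs(out[:,:,::-1],alpha=1.4))
```

```text
(no output)
```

View pics/col.png

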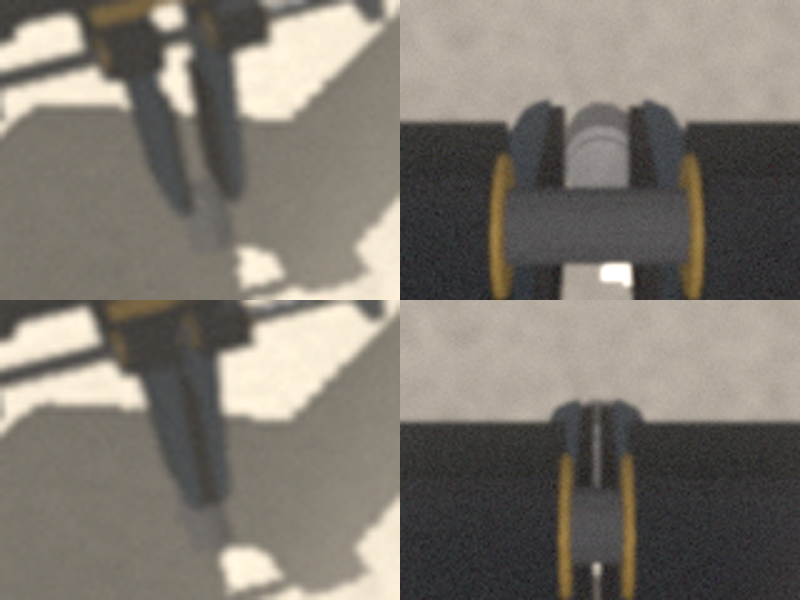

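The collage shows the shut fingers ending at the height of the small weight's top, about 13–17 mm above the nominal TCP. So the tips never reached its cylinder, and I need to go lower. I'll back off and re-measure it.

{"method": "carry_out", "body": {
  "plan": [
    [[0,0,0],[0,0,2],-0.9],
    [[0,0,0],[0,0,4],-0.7],
    [[0,0,0],[0,0,10],-0.4],
    [[0,0,0],[0,0,30],-0.2],
    [[0,0,0],[0,0,65],0.2],
    [[0,0,0],[35,0,95],0.2],
    [[0,0,0],[67,0,102],0.2],
    [[0,0,0],[67,0,102],0.2],
    [[0,0,0],[67,0,102],0.2]
  ]
}}

```text
time_s: 25.72
tcp_pos: [0.4455, -0.297, 0.1077]
ee_rot: [-3.141, 0.001, -3.14]
wrist_force: [-0.0, 0.9, -0.9]
gripper_width: 0.586
finger_force: 0.0
```

```bash
cat >> h.py <<'E'
def dark50(c,z=.022):
    "grey weight in shade: red minus blue small, near the point under the camera"
    I=c["image"][95:165,235:330].astype(int);m=((I[...,0]-I[...,2])<14).astype(np.uint8);m=cv2.morphologyEx(m,cv2.MORPH_OPEN,np.ones((3,3)))
    n,_,st,ce=cv2.connectedComponentsWithStats(m)
    for s,e in zip(st[1:],ce[1:]):
        if s[4]>60: print(s,(ray(c,*(e+[235,95]),z)*1000).round(1))
E
python3 - <<'E'
from h import *
c=shot("wrist");np.savez("w11.npz",**c);print(telemetry.get_state()["tcp_pos"]);dark50(c)
# profile of tips in w10 (shut): lowest dark row per column
g=cv2.cvtColor(np.load("w10.npz")["image"],cv2.COLOR_RGB2GRAY);print([int(np.argmax(g[150:,u]<75))+150 for u in range(255,305,3)])
E
```

```text
[ 0.4436597  -0.29641559  0.10667277]
[ 34  20  22  22 373] [ 376.7 -296.7   22. ]
[229, 229, 226, 223, 222, 221, 222, 222, 221, 222, 221, 221, 222, 224, 228, 229, 229]
```

{"method": "carry_out", "body": {
  "plan": [
    [[0,0,0],[-35,0,0],0.2],
    [[0,0,0],[-67,0,0],0.2],
    [[0,0,0],[-67,0,-35],0.2],
    [[0,0,0],[-67,0,-65],0.1],
    [[0,0,0],[-67,0,-85],0],
    [[0,0,0],[-67,0,-95],-0.1],
    [[0,0,0],[-67,0,-102],-0.2],
    [[0,0,0],[-67,0,-107],-0.2],
    [[0,0,0],[-67,0,-110],-0.3],
    [[0,0,0],[-67,0,-113],-0.4],
    [[0,0,0],[-67,0,-113],-0.5],
    [[0,0,0],[-67,0,-113],-0.6],
    [[0,0,0],[-67,0,-113],-0.7],
    [[0,0,0],[-67,0,-113],-0.8],
    [[0,0,0],[-67,0,-113],-1],
    [[0,0,0],[-67,0,-113],-1],
    [[0,0,0],[-67,0,-113],-1]
  ],
  "squeeze": 12
}}

```text
time_s: 27.18
tcp_pos: [0.3774, -0.297, -0.0056]
ee_rot: [-3.141, 0.001, -3.141]
wrist_force: [-0.2, 1.0, 1.3]
gripper_width: 0.185
finger_force: 12.0
```

{"method": "carry_out", "body": {
  "plan": [
    [[0,0,0],[0,0,6],-1],
    [[0,0,0],[0,0,25],-1],
    [[0,0,0],[0,0,55],-1],
    [[0,0,0],[0,0,90],-1],
    [[0,0,0],[10,20,115],-1],
    [[0,0,0],[30,50,125],-1],
    [[0,0,0],[50,80,125],-1],
    [[0,0,0],[70,110,125],-1],
    [[0,0,0],[90,140,125],-1],
    [[0,0,0],[105,170,125],-1],
    [[0,0,0],[120,200,125],-1],
    [[0,0,0],[135,230,125],-1],
    [[0,0,0],[150,260,125],-1],
    [[0,0,0],[165,285,125],-1],
    [[0,0,0],[175,294,125],-1],
    [[0,0,0],[175,294,125],-1],
    [[0,0,0],[175,294,125],-1],
    [[0,0,0],[175,294,125],-1]
  ]
}}

```text
time_s: 28.68
tcp_pos: [0.5513, -0.004, 0.1189]
ee_rot: [-3.141, -0.001, 3.141]
wrist_force: [0.4, -0.2, -0.6]
gripper_width: 0.182
finger_force: 12.0
```

Run:
```python
from h import *
c=shot("wrist");np.savez("w12.npz",**c);t=telemetry.get_state()["tcp_pos"];print(t)
p=proj(c,[.4873,-.0032,.018]);print(p);case(c,.018,int(p[0]),int(p[1]),42)
b=t+[0,0,.0056]
for d in ([-.009,0,0],[0,-.009,0],[0,.009,0]): print(proj(c,b+d).round(1))
g=cv2.cvtColor(c["image"],cv2.COLOR_RGB2GRAY);print(g[200:232,279].tolist());print(g[218,255:305].tolist())
```

```text
[ 0.55123001 -0.00412921  0.11900432]
[279.75399753 132.23846847]
case [486.7  -3. ] [51.5 47.2] 77.5
[278.9 225.2]
[264.4 239.1]
[293.5 239.1]
[206, 208, 208, 199, 169, 140, 133, 131, 130, 129, 130, 130, 130, 129, 127, 128, 125, 126, 125, 127, 125, 123, 124, 125, 125, 117, 110, 95, 89, 87, 86, 86]
[124, 122, 119, 123, 123, 128, 128, 127, 124, 127, 124, 126, 124, 125, 126, 127, 129, 130, 127, 126, 128, 128, 126, 126, 125, 126, 125, 125, 124, 125, 124, 126, 123, 126, 126, 126, 127, 125, 124, 126, 126, 124, 127, 127, 136, 164, 188, 198, 200, 204]
```

{"method": "carry_out", "body": {
  "plan": [
    [[0,0,0],[-35,1,0],-1],
    [[0,0,0],[-60,1,0],-1],
    [[0,0,0],[-65,1,-10],-1],
    [[0,0,0],[-65,1,-35],-1],
    [[0,0,0],[-65,1,-60],-1],
    [[0,0,0],[-65,1,-80],-1],
    [[0,0,0],[-65,1,-92],-1],
    [[0,0,0],[-65,1,-98],-1],
    [[0,0,0],[-65,1,-102],-1],
    [[0,0,0],[-65,1,-106],-1],
    [[0,0,0],[-65,1,-110],-1],
    [[0,0,0],[-65,1,-113],-1],
    [[0,0,0],[-65,1,-114],-1],
    [[0,0,0],[-65,1,-114],-1],
    [[0,0,0],[-65,1,-114],-1]
  ]
}}

```text
time_s: 29.98
tcp_pos: [0.4874, -0.0018, 0.0053]
ee_rot: [3.142, 0.001, -3.141]
wrist_force: [-0.4, -0.0, -0.1]
gripper_width: 0.187
finger_force: 12.0
```

{"method": "carry_out", "body": {
  "plan": [
    [[0,0,0],[0,0,-1],-1],
    [[0,0,0],[0,0,-2],-1],
    [[0,0,0],[0,0,-2],-1],
    [[0,0,0],[0,0,-2],-1]
  ]
}}

```text
time_s: 30.32
tcp_pos: [0.4871, -0.0018, 0.0031]
ee_rot: [3.141, -0.0, -3.141]
wrist_force: [1.6, 0.4, -0.4]
gripper_width: 0.18
finger_force: 12.0
```

Bottom about 0.7 mm above the pocket floor: release, back off clear of everything, and view from above.

{"method": "carry_out", "body": {
  "plan": [
    [[0,0,0],[0,0,-0.5],-0.6],
    [[0,0,0],[0,0,-0.5],-0.5],
    [[0,0,0],[0,0,-0.5],-0.3],
    [[0,0,0],[0,0,-0.5],-0.1],
    [[0,0,0],[0,0,-0.5],-0.1],
    [[0,0,0],[0,0,8],-0.1],
    [[0,0,0],[0,0,30],-0.1],
    [[0,0,0],[0,0,65],-0.1],
    [[0,0,0],[0,0,100],0],
    [[0,0,0],[35,0,120],0],
    [[0,0,0],[65,0,135],0],
    [[0,0,0],[65,0,142],0],
    [[0,0,0],[65,0,142],0],
    [[0,0,0],[65,0,142],0]
  ]
}}

```text
time_s: 31.48
tcp_pos: [0.551, -0.0019, 0.1449]
ee_rot: [3.141, -0.001, -3.141]
wrist_force: [-0.3, -0.0, -0.5]
gripper_width: 0.502
finger_force: 0.0
```

Run:
```python
from h import *
c=shot("wrist");np.savez("w13.npz",**c);t=telemetry.get_state();print(t["tcp_pos"])
a=dict(np.load("top0.npz"));tp=shot("top");np.savez("t13.npz",**tp)
dark50(c,.03)
grey(c,.03,25,(100,165,235,330))
p=proj(c,[.4873,-.0032,.018]);print(p);case(c,.018,int(p[0]),int(p[1]),38)
# colour check: adapter & gauge blobs before/after in top view
for n,u,v,z in(("adapter",425,219,.03),("gauge",349,244,.03)):
    for q in(a,tp):
        h=cv2.cvtColor(q["image"],cv2.COLOR_RGB2HSV)[v-20:v+20,u-24:u+24]
        m=(h[...,1]>110) if n=="adapter" else (h[...,2]<90)
        y,x=np.nonzero(m);print(n,len(x),x.mean().round(1)+u-24,y.mean().round(1)+v-20)
```

```text
[ 0.55031264 -0.00182968  0.14428216]
[ 33  25  22  23 373] [485.7  -2.   30. ]
grey [ 235  100   37   65 1027] [244.4 133.6] [488.3 -34.2  30. ]
grey [ 294  100   36   65 1539] [316.  131.6] [486.5  32.9  30. ]
grey [268 120  22  23 370] [278.9 130.6] [485.6  -1.8  30. ]
[277.44446096 132.42859083]
case [486.7  -3.1] [51.1 47.2] 77.5
adapter 87 425.4 219.5
adapter 88 425.4 219.5
gauge 97 349.4 241.0
gauge 1520 347.8 243.89999999999998
```

Run:
```python
from h import *
def chk(n,c,p,z,r):
    e=proj(c,[*p,z]);u,v=e.astype(int);h=cv2.cvtColor(c["image"],cv2.COLOR_RGB2HSV)[v-r:v+r,u-r:u+r]
    m=((h[...,1]<45)&(h[...,2]>110)).astype(np.uint8);k,_,st,ce=cv2.connectedComponentsWithStats(m)
    i=1+np.argmax(st[1:,4]);print(n,"expected",e.round(1),"blob",(ce[i]+[u-r,v-r]).round(1),st[i][2:],(ray(c,*(ce[i]+[u-r,v-r]),z)*1000).round(1))
t=dict(np.load("t13.npz"));w=dict(np.load("w6.npz"))
chk("200a wrist",w,(.634,.2155),.048,16)
s=shot("scene")
for n,p,z in(("500",(.374,.2916),.064),("200a",(.634,.2155),.048),("200b",(.6535,.018),.048)):
    chk(n+" top",t,p,z,8); chk(n+" scene",s,p,z,8)
```

```text
200a wrist expected [509.2 109. ] blob [509.6 109.1] [ 32  29 726] [634.1 215.9  48. ]
500 top expected [176.3 269.7] blob [176.2 269.6] [ 11  14 117] [374.2 291.9  64. ]
500 scene expected [332.3 155.2] blob [331.6 152.6] [ 16  15 193] [358.6 301.8  64. ]
200a top expected [210.1 172.9] blob [210.4 172.2] [ 8  9 60] [635.9 214.9  48. ]
200a scene expected [379.5 206.6] blob [378.7 203.1] [ 16  12 177] [621.3 226.   48. ]Traceback (most recent call last):
  File "<stdin>", line 10, in <module>
  File "<stdin>", line 5, in chk
    return _wrapfunc(a, 'argmax', axis=axis, out=out, **kwds)
    return bound(*args, **kwds)
ValueError: attempt to get argmax of an empty sequence
```

{"method": "carry_out", "body": {
  "plan": [
    [[0,0,0],[35,5,0],0],
    [[0,0,0],[70,10,0],0],
    [[0,0,0],[105,15,0],0],
    [[0,0,0],[140,20,0],0],
    [[0,0,0],[165,20,0],0],
    [[0,0,0],[167,20,0],0],
    [[0,0,0],[167,20,0],0],
    [[0,0,0],[167,20,0],0]
  ]
}}

```text
time_s: 32.3
tcp_pos: [0.7175, 0.0181, 0.144]
ee_rot: [3.142, -0.003, -3.141]
wrist_force: [0.1, -0.2, 0.1]
gripper_width: 0.497
finger_force: 0.0
```

Run:
```python
from h import *
c=shot("wrist");print(proj(c,[.6535,.018,.045]))
grey(c,.045,20,(110,155,255,308));grey(c,.045,30,(110,155,255,308));dark50(c,.045)
for p,z in(((.634,.2155),.048),((.4873,-.0032),.03)):print(proj(c,[*p,z]))
grey(c,.048,25,(90,130,490,530))
s=telemetry.get_state();print(s["time_s"],s["tcp_pos"])
```

```text
[278.84683071 132.41431236]
grey [266 118  31  31 730] [281.3 132.4] [653.5  20.2  45. ]
grey [265 117  32  33 842] [280.8 132.6] [653.7  19.7  45. ]
[ 30  22  32  33 780] [653.4  19.9  45. ]
[506.85503292 109.18566779]
[252.81285069 -76.86695007]
grey [490  96  33  31 858] [504.9 110.7] [635.3 214.   48. ]
grey [522 118   8  12  74] [526.2 124.4] [646.8 234.5  48. ]
32.35 [0.71746161 0.01801128 0.14457099]
```

All four stand centred in their pockets, within 2 mm.

```bash
python3 -c "
from station import ticket
print(ticket.finish_job())"
```

```text
the job is handed in; nothing more can be done
None
```

I put all four weights in cases of their own size and handed the job in at about 32 s; they measured within about 2 mm of their pocket centres. The adapter had not moved, and the arm never came near the gauge, though shadow kept me from re-measuring it.

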